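# Jack a sunken mosaic panel level and hold it

### The job

The front edge of the heavy mosaic panel has to be held level while a colleague fits its front legs. Of the three steel sleeves choose the one whose height lets the lever jack bring the panel exactly level, set it fully down over the spigot on the jack's ram, and slide the jack along the worktop until the sleeve stands centred under the stud of the panel's lift lug; then press the jack's handle all the way down to its stop. Lift the panel only with the jack, leave the other two sleeves where they stand, and finish while still holding the handle down: the jack has no catch and sinks back if it is let go.

Things in the scene. Friction and masses are not known exactly. Their poses are not given: they have to be found in the camera images.
- panel: mosaic panel in a steel frame, 260 (y) x 192 (x) x 25 mm, 3.6 to 5.9 kg, pinned at its rear to a fixed stand (axis 180 mm behind, 12 mm above the origin). Origin: middle of the frame's front, underside; x to the rear, y left, z its upward normal. Starts tipped 0.095 rad, front low on two rest blocks on skids along x, 194 mm clear between, open in front; level: z vertical
- lift_point (a point): centre of the underside of the lift lug: steel plate 44x44x6 mm at the panel's front, left of the middle, round bolt head on top, under it a stud 10 mm across, 5 mm long. (The smaller lug to the right has a hole, no stud: not it.) 200 mm from the hinge, 20 mm before the frame's front. 93 mm above the worktop at first, 112 mm when level. x to the rear, y left
- jack: loose grey lever jack, 0.85 kg, base plate 172x72x6 mm. Origin on the worktop under the ram's axis; x from handle to ram (plate from x = -138 to +34 mm), z up. Ram housing 40 mm across, 42 mm high. Led by its handle grip it slides on the worktop (pushing forward only presses the handle on its upper stop). It goes under the lug from the front
- ram_seat (a point): centre of the ram's shoulder, 34 mm across, that a sleeve sits on; round it stands a spigot 16 mm across, 12 mm high, tapered tip. 46 mm above the worktop with the handle up, 74 mm fully down. So 38 mm of sleeve brings the lug to 112 mm with 4 mm to spare under the stud when slid in; the stud then enters the sleeve's bore and the lug rests on its rim
- lever_grip (a point): middle of the handle's black grip, a bar 20 mm wide (jack's y), 22 thick, 74 long, 140 mm from its pivot (pivot: 50 mm behind the jack's origin, 30 mm up). Handle up: it slopes up at 0.71 rad to jack's -x, this point 156 mm behind the origin, 121 mm up; down: 0.15 rad, 188 mm behind, 51 mm up. Pinch or press from above; 2 N free, up to 16 N under load
- lever (a joint): jack handle angle, rad: 0 = up on its upper stop, 0.56 = fully down on its lower stop; a spring and the load return it to 0. The ram rises 50 mm per rad
- sleeve_26: lowest loose plain steel sleeve (tube): 26 mm high, 34 mm outside, 20 mm bore right through, standing upright on the worktop; origin at the centre of its lower end, z along the bore
- sleeve_38: middle-height loose plain steel sleeve (tube): 38 mm high, 34 mm outside, 20 mm bore right through, standing upright on the worktop; origin at the centre of its lower end, z along the bore
- sleeve_50: tallest loose plain steel sleeve (tube): 50 mm high, 34 mm outside, 20 mm bore right through, standing upright on the worktop; origin at the centre of its lower end, z along the bore
Not all that is in view belongs to the job. What is shaped like the sleeve_38 but turquoise is not meant.

How it is judged:
By the outcome, as a careful person would: the job done as asked, in the order asked, and still so for the second after the job is handed in, while the arm keeps its last pose, push and grip.
It also fails if it takes over 67 s, if anything falls off the work surface, if the arm or the gripper's body presses on something with over 40 N, if the wrist force passes 120 N, or if a joint passes its speed limit or range.

### The arm

A 6-joint arm with a two-finger parallel gripper is mounted at the origin on a cart in front of the work surface, level with it; the furniture and walls round the work are solid. World frame = base frame: x ahead of the robot, y to its left, z up, the work surface at z = 0. Lengths are in m, angles in rad, forces in N, time in s.
With the tool pointing down it reaches from about 0.375 to 0.9 m from the base axis. Payload 3.1 kg.
Tool frame: the origin (TCP) lies midway between the tips of the shut fingers; the grasp point (between the pads) lies 19 mm behind it (manip.tcp_to_grasp is the distance from the TCP to the grasp point, in m); z points along the fingers, y is the line along which they close (so a half turn about z gives the same grasp; the last joint's range is limited). The gripper opens to 85 mm and grips with 20 to 120 N. Pads are 22 mm wide; open, the fingers measure 114 mm over their backs; the gripper's body (76 mm by 85 mm) begins 54 mm behind the grasp point. The pads swing forward as they close: fully open they stand 13 mm farther back than shut.
Start: joints at [-1.292, 0.527, 1.433, -0, 1.181, -0.178], TCP at [0.276, -0.561, 0.205] pointing down, gripper open.
Joint ranges: [-3.08, 3.08], [-0.75, 2.2], [0.22, 2.44], [-1.43, 4.57], [0, 2.65], [-2.85, 2.85]. Speed limits (rad/s): [2.79, 2.79, 3.14, 3.14, 3.14, 3.14].

### API

Orientations are given as a unit quaternion [x, y, z, w].
In Python, from station import manip gives the robot as it stands. The module is installed in compiled form; this text tells all that it offers.
- The arm moves only by the shell command python3 -m crank 'ROWS' [OPENING] [FORCE]. ROWS is JSON, a list of rows, each a list of 2 entries, a list of its own where there are three numbers: the shift along the tool's x, y, z in cm, then the turn about the tool's z in degrees. In form: [[[x, y, z], spin], ...]. A call has 1 to 10 rows; each row is the pose to reach, as a shift and turn from the pose commanded when the call began, along the tool's axes at that moment; what a row does not reach only later rows make up. A row lasts 1/10 s, in which the tool goes at most 50 mm and 8.59 degrees, less where a joint would pass 70% of its speed; a pose out of reach is approached as far as the arm can. A call with a gripper value outside its range is refused whole. OPENING is the finger opening in cm, from 0 to 8.54, set as the call begins (- or left out, the last holds). The fingers move at their own pace and stop on an object; FORCE is the grip in N (left out, the last holds). Time passes only in rows, so rows that repeat a pose let the fingers close. It gives the time, the measured TCP pose, the force and the opening at its end, in the units of the state.
- manip.sense(): the state, without advancing time (a new reading comes with each control period).
- manip.snapshot(name): name is "scene" or "top" or "wrist"; returns the picture (420x560x3 uint8, red, green, blue); there is no depth.
- manip.camera_params(name): a dict with "fx", "fy", "cx", "cy" (pixels), "pose" (4x4, takes a point from camera to world coordinates). Camera axes: x right, y up, looking along -z (the intrinsics and any distortion apply to the point x, -y, -z); pixel columns grow to the right and rows downward; lengths in m; the calibration is good to about 2 mm. A picture is of the moment at which its call begins: read the wrist's pose just before it. camera_params takes no time and is no camera call; for the wrist camera it gives the pose at the moment of the call.
- manip.sign_off(): hands the job in, once; it reports no verdict.
The state is a dict: "t": time; "q": joint angles; "qd": joint speeds; "tau": joint torques, N m; "tcp_pos": TCP position; "tool_rot": TCP orientation; "force": force on the tool from outside, world axes, zero at the start; "ft_torque": the same for the moment, N m; "finger_gap": opening from 0.0 (shut) to 1.0 (fully open).
Only numpy, scipy, OpenCV 4.12 (cv2) and the standard library are available. Lean on these libraries where they do the work, as an engineer would, in place of code of your own. Each camera call takes 0.05 s, during which the arm holds its last target. There are 200 camera calls.

## Working session

There is one attempt and no reset: what is moved stays moved. The work goes in short steps, Python scripts to look and compute and a shell command to move; the robot and the scene stay as the last step left them, time stands still between calls to the robot, and variables do not carry over. Pictures are saved under pics/ and viewed, on a budget of 14 in all, crops included, one or two more only if the job needs it, and the job is handed in when it is done.

```bash
mkdir -p pics; python3 - <<'E'
from station import manip
import cv2,json
for n in("scene","top"):
    cv2.imwrite(f"pics/{n}0.png",cv2.resize(manip.snapshot(n),(784,588),interpolation=cv2.INTER_CUBIC)[:,:,::-1])
    p=manip.camera_params(n);print(n,{k:(v.tolist() if hasattr(v,'tolist') else v) for k,v in p.items()})
s=manip.sense();print(s, manip.tcp_to_grasp)
E
```

```text
scene {'fx': 461.4816218241307, 'fy': 461.4816218241307, 'cx': 275.3102300732347, 'cy': 212.24093512127345, 'pose': [[0.47863074914432985, 0.5528372665928979, -0.6821169713763402, -0.09019529976221195], [-0.8779182642236822, 0.2897245362125883, -0.38120757397889843, -0.45404569842295245], [-0.013119730028258577, 0.7813006142212443, 0.6240170052983266, 0.6987807500466346], [0.0, 0.0, 0.0, 1.0]]}
top {'fx': 507.25843700916766, 'fy': 507.25843700916766, 'cx': 278.61687855185664, 'cy': 221.7223323549351, 'pose': [[-0.011450638381236056, 0.9968137915902352, -0.07893761952429035, 0.48149037383210147], [-0.9997139669260787, -0.013070043565280208, -0.02002893642021249, -0.0928475571486617], [-0.020996838180673764, 0.07868569664622115, 0.9966783302197925, 1.2967087948914837], [0.0, 0.0, 0.0, 1.0]]}
{'t': 0.1, 'q': array([-1.29148402e+00,  5.28348538e-01,  1.43376280e+00,  1.85546839e-06,
        1.18141022e+00, -1.78504723e-01]), 'qd': array([-6.15957258e-04, -2.07741421e-03, -1.96013645e-03, -2.69909479e-05,
        1.43341591e-04, -4.90158449e-04]), 'tau': array([ 2.33994851e-04, -4.43304133e+01, -1.78586751e+01, -1.81058290e-04,
        3.90091198e-03,  8.86899045e-06]), 'tcp_pos': array([ 0.27607592, -0.5599532 ,  0.2042503 ]), 'tool_rot': array([ 9.73914276e-01,  2.26914197e-01, -4.77346848e-05, -9.63272030e-04]), 'force': array([-0.61858115, -0.18884621, -0.13292324]), 'ft_torque': array([ 0.0004367 , -0.02275194,  0.00062759]), 'finger_gap': 1.0023296336863385} 0.0187
```

View pics/scene0.png

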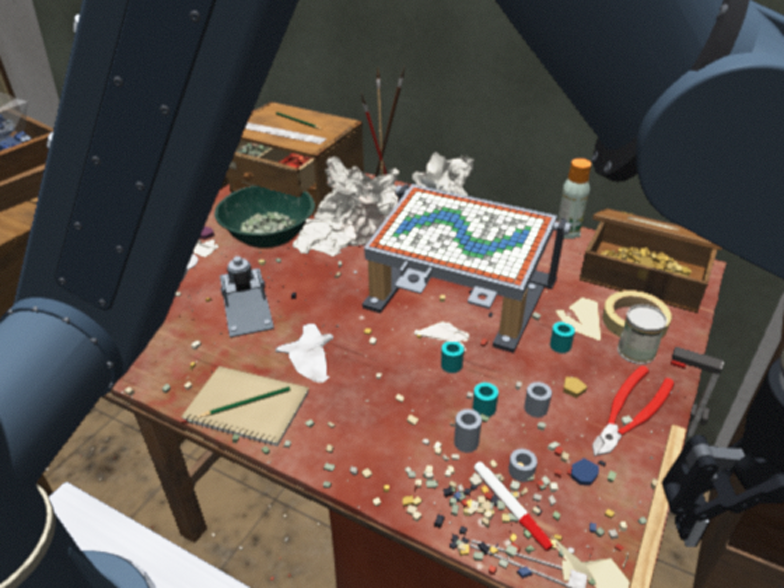

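View pics/top0.png

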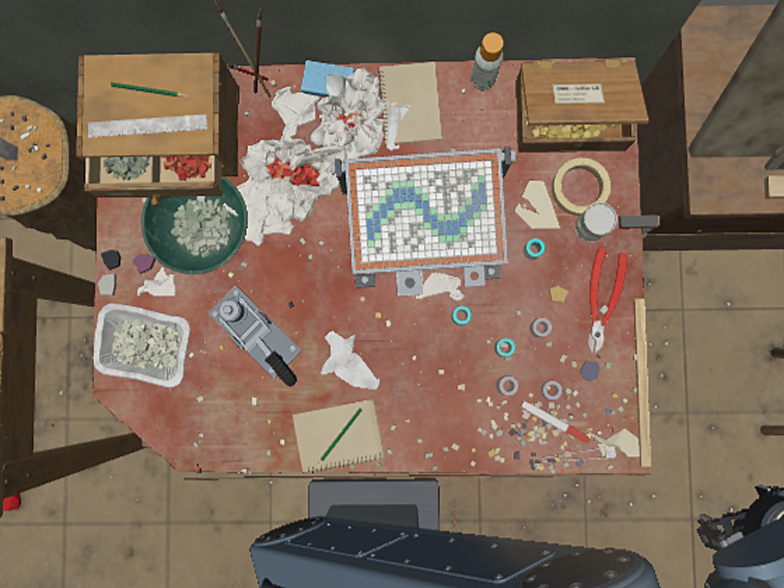

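The scene holds three grey sleeves, read here in 1.4x top-picture pixels:
- Grey (541,327): middle height, scene (538,398).
- Grey (509,385): tallest, scene (467,430).
- Grey (552,390): lowest, scene (522,463).
- Turquoise rings at (461,315), (505,347) and (535,247) are decoys.

sleeve_38 should be the one at (541,327). The jack's ram is at (232,310) and its grip at (283,370). The lift lug is at (410,283) and the lug with the hole at (475,275). I'll confirm with an enlarged crop.

```bash
python3 - <<'E'
from station import manip
import cv2,numpy as np
T=manip.snapshot("top");S=manip.snapshot("scene")
np.save("T0.npy",T)
def c(I,x,y): return cv2.resize(I[y:y+75,x:x+100],(400,300),interpolation=cv2.INTER_CUBIC)
o=np.vstack([np.hstack([c(T,330,215),c(S,310,265)]),np.hstack([c(T,135,203),c(T,265,165)])])
cv2.imwrite("pics/crop1.png",o[:,:,::-1])
E
```

```text
(no output)
```

View pics/crop1.png

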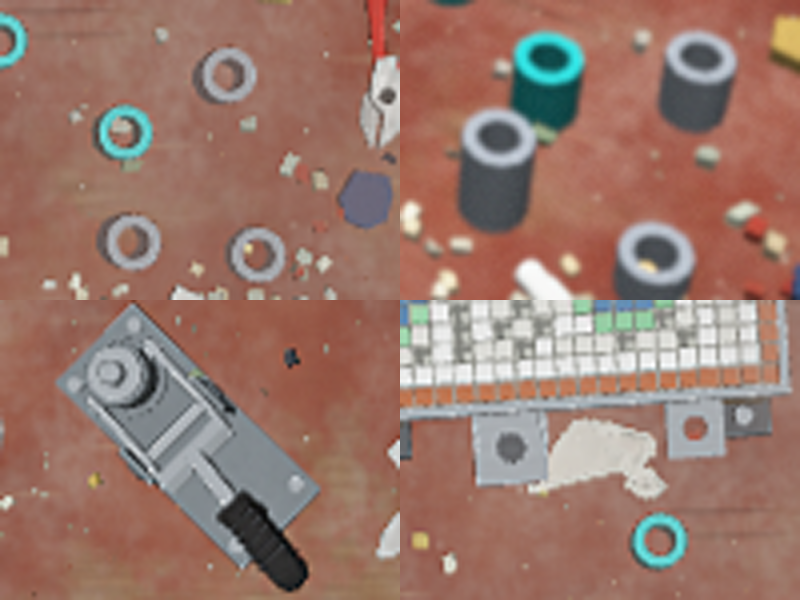

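The crop confirms it. The grey sleeve at top-crop (229,74), scene-crop (700,80), is the middle-height one, with the tall one at (132,242) and the low one at (257,255). The ram is at (119,373), the grip runs (230,500)–(298,580), and the lug's bolt is at (511,446).

```bash
cat > h.py <<'E'
from station import manip
import numpy as np
from scipy.spatial.transform import Rotation as R
def ray(cam,u,v,z,p=None):
    p=p or manip.camera_params(cam); M=np.array(p["pose"])
    d=M[:3,:3]@np.array([(u-p["cx"])/p["fx"],-(v-p["cy"])/p["fy"],-1.]); o=M[:3,3]
    return o+d*(z-o[2])/d[2]
def totool(target,s=None):
    "shift in tool axes (cm) from measured TCP to target"
    s=s or manip.sense(); return R.from_quat(s["tool_rot"]).inv().apply(np.array(target)-s["tcp_pos"])*100
def yaw(s=None):
    s=s or manip.sense(); y=R.from_quat(s["tool_rot"]).as_matrix()[:,1]; return np.degrees(np.arctan2(y[1],y[0]))
E
python3 - <<'E'
from h import *
def t(x,y,ox,oy,z): return ray("top",(x+.5)/4-.5+ox,(y+.5)/4-.5+oy,z).round(4)
def A(*a): print(*a)
A("s38",t(229,74,330,215,.038)); A("s38 scene",ray("scene",(700-400+.5)/4-.5+310,(57+.5)/4-.5+265,.038))
A("tall",t(132,242,330,215,.05),"low",t(257,255,330,215,.026),"turq",t(125,132,330,215,.038),t(658-400,540-300,265,165,.038))
c=[t(x,y-300,135,203,.006) for x,y in((130,305),(58,382),(240,570),(318,490))]
A("plate",c); f=(c[0]+c[1])/2;b=(c[2]+c[3])/2;d=f-b;L=np.linalg.norm(d);A("L",L,"yaw",np.degrees(np.arctan2(d[1],d[0])),"origin",(f+b)/2+d/L*.052)
A("ram shoulder",t(119,73,135,203,.046),"spigot",t(110,71,135,203,.058))
A("grip far",t(296,278,135,203,.14),"grip near",t(232,203,135,203,.1))
A("lug",t(512-400,447-300,265,165,.099),t(511-400,446-300,265,165,.104))
e0,e1=t(0,418-300,265,165,.1),t(390,388-300,265,165,.1);A("edge",e0,e1,np.degrees(np.arctan2(*(e0-e1)[1::-1])))
A("blocks",t(0,435-300,265,165,.006),t(748-400,415-300,265,165,.006))
A("paper",[ray("top",u/1.4,v/1.4,0).round(3) for u,v in((325,375),(380,390),(335,330),(540,500),(425,290),(465,295))])
A(yaw())
E
```

```text
s38 [ 0.5494 -0.3351  0.038 ]
s38 scene [ 0.54891264 -0.33668977  0.038     ]
tall [ 0.447  -0.2711  0.05  ] low [ 0.4375 -0.3515  0.026 ] turq [ 0.5143 -0.2701  0.038 ] [ 0.5723 -0.1929  0.038 ]
plate [array([0.6335, 0.2194, 0.006 ]), array([0.5845, 0.2655, 0.006 ]), array([0.4631, 0.1481, 0.006 ]), array([0.5133, 0.0983, 0.006 ])]
L 0.16974452126651984 yaw 44.63004697331885 origin [0.5856062  0.21935637 0.006     ]
ram shoulder [0.5864 0.2163 0.046 ] spigot [0.5867 0.2189 0.058 ]
grip far [0.4601 0.0911 0.14  ] grip near [0.5039 0.1354 0.1   ]
lug [ 0.6244 -0.1026  0.099 ] [ 0.6244 -0.102   0.104 ]
edge [ 0.6426 -0.0363  0.1   ] [ 0.6572 -0.2678  0.1   ] 93.60869094042161
blocks [ 0.6442 -0.0317  0.006 ] [ 0.654  -0.2544  0.006 ]
paper [array([0.468, 0.053, 0.   ]), array([ 0.439, -0.047,  0.   ]), array([0.55 , 0.034, 0.   ]), array([ 0.241, -0.331,  0.   ]), array([ 0.621, -0.131,  0.   ]), array([ 0.611, -0.204,  0.   ])]
-63.76879386764526
```

```bash
python3 -c "
from h import *
print(totool([.5494,-.3358,.12]))"
```

```text
[34.425688   -8.03744918  8.46775705]
```

```bash
python3 -m crank '[[[5,-1,1],-8],[[10,-2,2],-16],[[14,-3,4],-24],[[19,-4,5],-32],[[24,-6,6],-40],[[29,-7,7],-44],[[34.4,-8,8.5],-44],[[34.4,-8,8.5],-44],[[34.4,-8,8.5],-44],[[34.4,-8,8.5],-44]]' 6.5 40
python3 - <<'E'
from h import *
import cv2
s=manip.sense();p=manip.camera_params("wrist");I=manip.snapshot("wrist")
np.save("W1.npy",I);import pickle;pickle.dump(p,open("W1.p","wb"))
cv2.imwrite("pics/w1.png",cv2.resize(I,(784,588))[:,:,::-1])
print(s["tcp_pos"],yaw(s),totool([.5494,-.3358,.005],s))
q=np.linalg.inv(p["pose"])@np.array([.5494,-.3358,.038,1]);print("expected px x1.4",1.4*(p["cx"]+p["fx"]*q[0]/-q[2]),1.4*(p["cy"]-p["fy"]*q[1]/-q[2]))
E
```

```text
t: 1.2
tcp_pos: [0.5489, -0.3373, 0.12]
tool_rot: [0.818, 0.575, -0.0, -0.0]
force: [-0.1, -0.0, -0.8]
finger_gap: 0.763
[ 0.54885994 -0.33732684  0.12003978] -19.748955673269663 [1.69360554e-01 7.47822131e-03 1.15038687e+01]
expected px x1.4 396.2392912669632 290.26915495043613
```

View pics/w1.png

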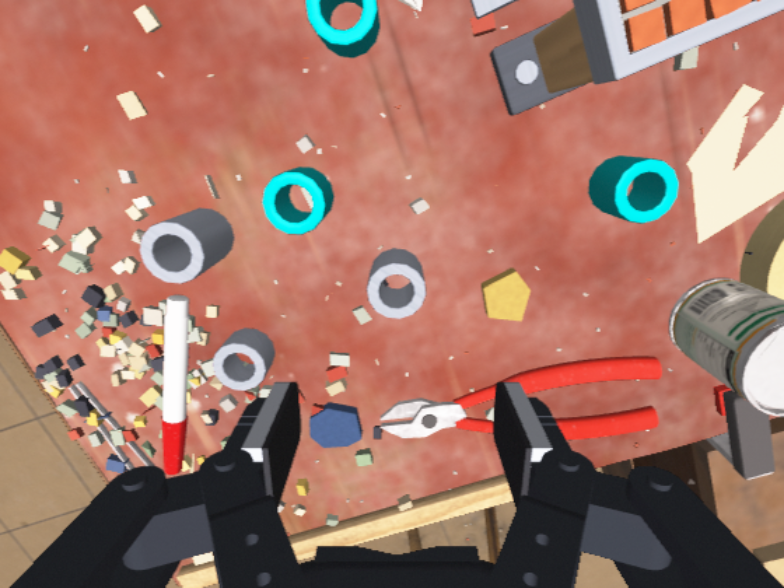

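The wrist view shows the middle sleeve's rim at (397,291), against a prediction of (396,290), so the position agrees. The space beside it is clear, so I descend and grip.

```bash
python3 -m crank '[[[0.2,0,4],0],[[0.2,0,8],0],[[0.2,0,10.5],0],[[0.2,0,11.5],0],[[0.2,0,11.5],0],[[0.2,0,11.5],0]]'; python3 -m crank '[[[0,0,0],0],[[0,0,0],0],[[0,0,0],0],[[0,0,0],0],[[0,0,0],0],[[0,0,0],0],[[0,0,0],0]]' 2 40;  python3 -m crank '[[[0,0,-3],0],[[0,0,-7],0],[[0,0,-11],0],[[0,0,-14],0],[[0,0,-14],0]]'
python3 - <<'E'
from h import *
s=manip.sense();print(s["tcp_pos"],yaw(s),s["finger_gap"]*85,totool([.5866,.2186,.15],s))
E
```

```text
t: 1.85
tcp_pos: [0.5505, -0.3366, 0.0065]
tool_rot: [0.818, 0.575, 0.0, 0.001]
force: [1.0, -0.2, 0.9]
finger_gap: 0.762
t: 2.55
tcp_pos: [0.551, -0.3357, 0.0072]
tool_rot: [0.818, 0.575, 0.0, 0.001]
force: [-1.2, 1.2, 6.0]
finger_gap: 0.361
t: 3.05
tcp_pos: [0.5533, -0.3372, 0.1513]
tool_rot: [0.818, 0.575, 0.001, 0.006]
force: [0.8, -0.5, -0.6]
finger_gap: 0.359
[ 0.55325651 -0.3372161   0.1512597 ] -19.735669401932082 30.531433350439745 [ 53.44199625 -15.6308125   -0.28261684]
```

```bash
python3 - <<'E'
from h import *
import cv2
I=manip.snapshot("wrist");T=manip.snapshot("top")
c=cv2.resize(T[215:290,330:430],(400,300),interpolation=cv2.INTER_CUBIC)
W=cv2.resize(I[240:,150:430],(400,257),interpolation=cv2.INTER_CUBIC)
cv2.imwrite("pics/w2.png",np.vstack([W,c])[:,:,::-1]);print(manip.sense()["force"],manip.sense()["finger_gap"])
E
```

```text
[-1.05213494  1.02000484 -1.3017197 ] 0.36111012697707195
```

View pics/w2.png

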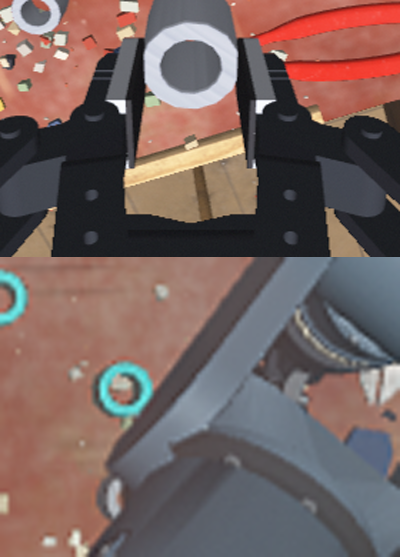

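```bash
python3 - <<'E'
from h import *
s=manip.sense()
for (u,v,dz) in((283,284.8,.0308),):
    P=ray("wrist",u,v,s["tcp_pos"][2]+dz); print(P, totool(P,s))
E
```

```text
[ 0.55040293 -0.33473466  0.17703689] [ 0.01584575  0.00372264 -3.08001094]
```

Both halves of the picture agree. The sleeve is held between the pads, rim centre at crop (190,64), which works out to 0.2 mm off the tool axis. Next I move to just short of the ram and look.

```bash
python3 -c "
from h import *
print(totool([.5864-.035,.2188-.035,.185]))"
```

```text
[ 48.85173499 -17.42428733  -3.9439168 ]
```

```bash
python3 -m crank '[[[3,-1,-3],0],[[7,-2.5,-4],4],[[11.5,-4,-4],8],[[16,-5.7,-4],12],[[20.5,-7.3,-4],16],[[25,-8.9,-4],20],[[29.5,-10.5,-4],24],[[34,-12.1,-4],25.7],[[38.5,-13.7,-4],25.7],[[43,-15.3,-4],25.7]]';python3 -m crank '[[[4.5,3.5,0],0],[[4.5,3.5,0],0],[[4.5,3.5,0],0]]' >/dev/null
python3 - <<'E'
from h import *
import cv2,pickle
s=manip.sense();p=manip.camera_params("wrist");I=manip.snapshot("wrist")
pickle.dump((s,p),open("W3.p","wb"))
print(s["t"],s["tcp_pos"],yaw(s),s["force"])
cv2.imwrite("pics/w3.png",cv2.resize(I,(784,588),interpolation=cv2.INTER_CUBIC)[:,:,::-1])
for P in([.5864,.2188,.058],[.5864,.2188,.046]):
    q=np.linalg.inv(p["pose"])@np.array(P+[1]);print("expected px x1.4",1.4*(p["cx"]+p["fx"]*q[0]/-q[2]),1.4*(p["cy"]-p["fy"]*q[1]/-q[2]))
E
```

```text
t: 4.15
tcp_pos: [0.5498, 0.1234, 0.1831]
tool_rot: [0.925, 0.379, -0.002, -0.001]
force: [1.4, 0.5, -1.3]
finger_gap: 0.363
4.45 [0.60850743 0.128418   0.18301281] -45.41942201945749 [-1.29394871  0.19739273 -1.02907653]
expected px x1.4 266.53009308987197 197.89666833277852
expected px x1.4 271.4462398863722 195.5348621338688
```

View pics/w3.png

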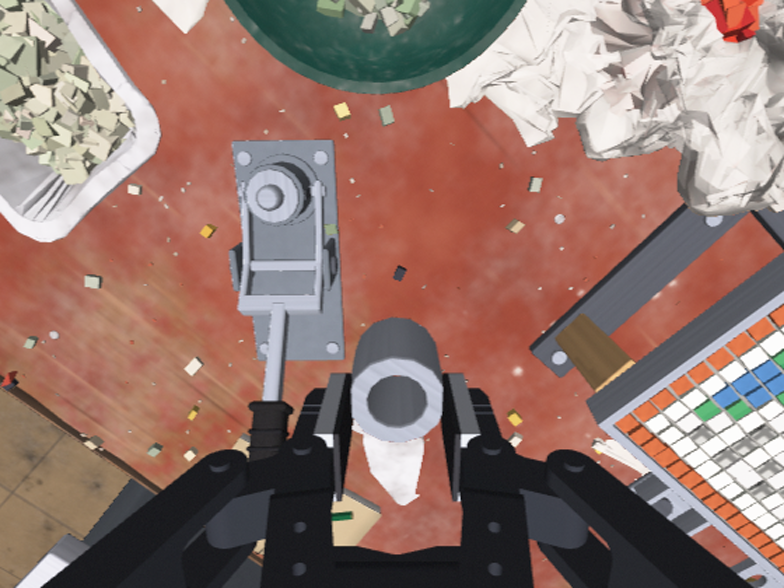

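The ram's spigot tip is at (270,197), predicted (266.5,198). The jack's plate corners are at (233,143), (331,140) and (343,358). I'll refine from these.

```bash
python3 - <<'E'
from h import *
import pickle
s,p=pickle.load(open("W3.p","rb"))
g=lambda u,v,z:ray("wrist",u/1.4,v/1.4,z,p)
print("tip",g(270,197,.058),"shoulder",g(275,194.5,.046))
a,b,c=g(233,143,.006),g(331,140,.006),g(343,358,.006)
d=b-c;print(a,b,c,np.linalg.norm(a-b),np.linalg.norm(d),"yaw",np.degrees(np.arctan2(d[1],d[0])),np.degrees(np.arctan2((a-b)[1],(a-b)[0]))-90)
x=d/np.linalg.norm(d);print("origin",(a+b)/2-.034*x)
print("grip near end",g(270,403,.1))
q=manip.sense();print(totool([.5866,.2177,.15],q))
E
```

```text
tip [0.58832963 0.21761877 0.058     ] shoulder [0.5885082  0.21759085 0.046     ]
[0.58470926 0.26532274 0.006     ] [0.63441724 0.21767489 0.006     ] [0.5153832  0.09762552 0.006     ] 0.06885638110287431 0.1690590252058184 yaw 45.24331949417318 46.212248884754075
origin [0.58562393 0.2173553  0.006     ]
grip near end [0.50270521 0.13325002 0.1       ]
[ 4.85016297 -7.82495724  3.31569096]
```

```bash
python3 -c "
from h import *
print(totool([.5875,.218,.085]))"
python3 -m crank '[[[2.5,-4,2],0],[[4.9,-7.9,3.5],0],[[4.9,-7.9,6],0],[[4.9,-7.9,8],0],[[4.9,-7.9,9.8],0],[[4.9,-7.9,9.8],0],[[4.9,-7.9,9.8],0]]'
python3 -c "
from h import *
s=manip.sense();print(s['tcp_pos'],totool([.5875,.218,.053],s),s['force'])"
```

```text
[ 4.95667254 -7.76486711  9.81523286]
t: 5.2
tcp_pos: [0.5867, 0.2178, 0.0868]
tool_rot: [0.926, 0.378, -0.001, -0.0]
force: [-0.1, 0.4, 0.1]
finger_gap: 0.365
[0.58667692 0.21784491 0.08683633] [0.07607155 0.0509948  3.38343009] [-0.06761577  0.39489243  0.11702494]
```

```bash
python3 -m crank '[[[0.05,0.05,0.5],0],[[0.05,0.05,1],0],[[0.05,0.05,1.5],0],[[0.05,0.05,2],0],[[0.05,0.05,2.3],0],[[0.05,0.05,2.6],0],[[0.05,0.05,2.6],0]]'
python3 -c "
from h import *
s=manip.sense();print(s['tcp_pos'],totool([.5875,.218,.053],s),s['force'],s['ft_torque'])"
```

```text
t: 5.9
tcp_pos: [0.5881, 0.2187, 0.0606]
tool_rot: [0.925, 0.379, -0.0, -0.0]
force: [0.2, 0.1, -1.1]
finger_gap: 0.364
[0.58811576 0.21872842 0.06055441] [-0.09434765  0.0091631   0.75551535] [ 0.1835491   0.06075668 -1.10032133] [ 0.0013142  -0.04033895 -0.00192157]
```

No contact force and already below the spigot tip, so the sleeve has gone over it. I continue down to the shoulder.

```bash
python3 -m crank '[[[0,0,0.3],0],[[0,0,0.6],0],[[0,0,0.8],0],[[0,0,0.9],0],[[0,0,0.9],0]]'
python3 -c "
from h import *
s=manip.sense();print(s['tcp_pos'],s['force'],s['ft_torque'])"
```

```text
t: 6.4
tcp_pos: [0.5886, 0.2189, 0.0532]
tool_rot: [0.925, 0.379, 0.0, -0.0]
force: [-2.6, -0.1, 5.1]
finger_gap: 0.362
[0.5885568  0.21893664 0.05322111] [-2.58581383 -0.05285279  5.10935973] [-0.00157248  0.30217729  0.00269382]
```

Seated: 5 N at the expected height. I release, rise, and move over the grip.

```bash
python3 -m crank '[[[0,0,0],0],[[0,0,0],0],[[0,0,0],0],[[0,0,0],0]]' 6 ; python3 -m crank '[[[0,0,-3],0],[[0,0,-7],0],[[0,0,-12],0],[[-4,0,-15.5],0],[[-8.5,0,-16],0],[[-13,0,-16],0],[[-15.6,0,-16],0],[[-15.6,0,-16],0],[[-15.6,0,-16],0]]'
python3 - <<'E'
from h import *
import cv2
s=manip.sense();p=manip.camera_params("wrist");I=manip.snapshot("wrist")
print(s["t"],s["tcp_pos"],yaw(s),totool([.4777,.1082,.105],s))
cv2.imwrite("pics/w4.png",cv2.resize(I,(784,588),interpolation=cv2.INTER_CUBIC)[:,:,::-1])
for P in([.588,.2185,.084],[.588,.2185,.046],[.4777,.1082,.13]):
    q=np.linalg.inv(p["pose"])@np.array(P+[1]);print("expected px x1.4",1.4*(p["cx"]+p["fx"]*q[0]/-q[2]),1.4*(p["cy"]-p["fy"]*q[1]/-q[2]))
E
```

```text
t: 6.8
tcp_pos: [0.5885, 0.2187, 0.0519]
tool_rot: [0.925, 0.379, -0.0, 0.0]
force: [-0.4, 0.6, -0.3]
finger_gap: 0.704
t: 7.7
tcp_pos: [0.4778, 0.1092, 0.2125]
tool_rot: [0.926, 0.378, 0.001, 0.0]
force: [-0.2, -0.1, 0.5]
finger_gap: 0.703
7.7 [0.47782599 0.10918469 0.21250814] -45.53899341712716 [-0.09227078  0.05200335 10.75075072]
expected px x1.4 393.5021852733537 -0.42938767294208446
expected px x1.4 393.79497536844684 16.366502762389093
expected px x1.4 396.3574164362665 294.6634351088996
```

View pics/w4.png

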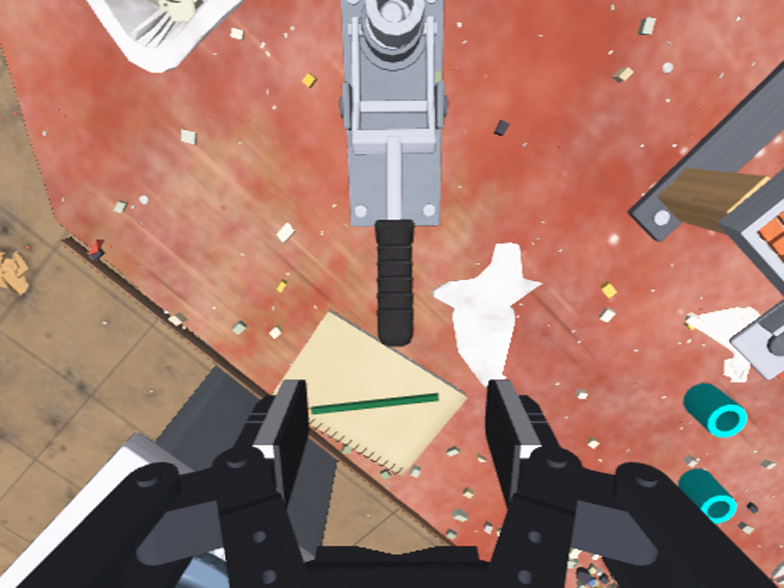

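The sleeve is on the ram with the spigot visible inside at (394,10). The grip runs from (396,220) to (397,345), centred under the tool. I descend and pinch it.

```bash
python3 -m crank '[[[0,0,4],0],[[0,0,7],0],[[0,0,9],0],[[0,0,10.7],0],[[0,0,10.7],0]]' 6; python3 -m crank '[[[0,0,0],0],[[0,0,0],0],[[0,0,0],0],[[0,0,0],0],[[0,0,0],0],[[0,0,0],0],[[0,0,0],0]]' 0.8 60
python3 - <<'E'
from h import *
s=manip.sense();print(s["t"],s["tcp_pos"],yaw(s),s["force"])
E
```

```text
t: 8.25
tcp_pos: [0.4768, 0.1101, 0.1027]
tool_rot: [0.925, 0.379, -0.002, -0.001]
force: [-0.8, -0.2, 0.1]
finger_gap: 0.707
t: 8.95
tcp_pos: [0.4775, 0.1093, 0.1054]
tool_rot: [0.925, 0.379, 0.0, 0.0]
force: [-0.0, 0.0, 2.8]
finger_gap: 0.198
8.95 [0.47746529 0.10929093 0.10542269] -45.46514479345942 [-0.04855336  0.02071957  2.82842087]
```

```bash
python3 - <<'E'
from h import *
s=manip.sense()
for w in((.458,.055),(.435,0),(.415,-.06),(.401,-.117)): print(totool([*w,s["tcp_pos"][2]],s))
E
```

```text
[-5.19518901e+00  2.50480287e+00 -5.25947059e-04]
[-1.06920708e+01  4.81224512e+00 -1.27931603e-03]
[-1.63257771e+01  7.68650214e+00 -1.75890258e-03]
[-2.13213862e+01  1.07677178e+01 -1.87835127e-03]
```

```bash
python3 -m crank '[[[-1,0.5,0],2],[[-2.6,1.3,0],5],[[-3.9,1.9,0],7.5],[[-5.2,2.5,0],10],[[-6.6,3.1,0],12.5],[[-8,3.7,0],15],[[-9.3,4.2,0],17.5],[[-10.7,4.8,0],20],[[-10.7,4.8,0],20],[[-10.7,4.8,0],20]]'
python3 - <<'E'
from h import *
s=manip.sense();print(s["t"],s["tcp_pos"],yaw(s),s["force"])
for w in((.425,-.03),(.415,-.06),(.407,-.09),(.401,-.117)): print(totool([*w,s["tcp_pos"][2]],s))
E
```

```text
t: 9.95
tcp_pos: [0.4335, -0.001, 0.1054]
tool_rot: [0.977, 0.213, -0.001, 0.001]
force: [-3.6, -4.8, 7.3]
finger_gap: 0.199
9.95 [ 0.43353821 -0.00100485  0.1053728 ] -65.36119103832011 [-3.62673592 -4.8132733   7.26760766]
[-1.98486705  2.27956964  0.00769658]
[-4.1444956   4.58953424  0.01594446]
[-6.12233401  6.98287814  0.02370418]
[-7.7933145   9.18691522  0.03039504]
```

```bash
python3 -m crank '[[[-1,1.1,0],2.5],[[-2,2.3,0],5],[[-3.1,3.4,0],8],[[-4.1,4.6,0],11],[[-5.1,5.8,0],13.5],[[-6.1,7,0],16],[[-7,8,0],18.5],[[-7.8,9.2,0],21],[[-7.8,9.2,0],21],[[-7.8,9.2,0],21]]'
python3 - <<'E'
from h import *
import cv2,pickle
s=manip.sense();p=manip.camera_params("wrist");I=manip.snapshot("wrist");T=manip.snapshot("top")
pickle.dump((s,p),open("W5.p","wb"))
print(s["t"],s["tcp_pos"],yaw(s),s["force"])
t=cv2.resize(T[150:300,230:330],(400,600),interpolation=cv2.INTER_CUBIC)
w=cv2.resize(I[0:420,180:460],(400,600),interpolation=cv2.INTER_CUBIC)
cv2.imwrite("pics/w5.png",np.hstack([w,t])[:,:,::-1])
E
```

```text
t: 10.95
tcp_pos: [0.402, -0.1163, 0.1053]
tool_rot: [0.999, 0.032, 0.0, 0.001]
force: [-2.7, -1.8, 3.0]
finger_gap: 0.198
10.95 [ 0.40203086 -0.11633488  0.10526202] -86.36681321899171 [-2.7069124  -1.79117811  3.01386359]
```

View pics/w5.png

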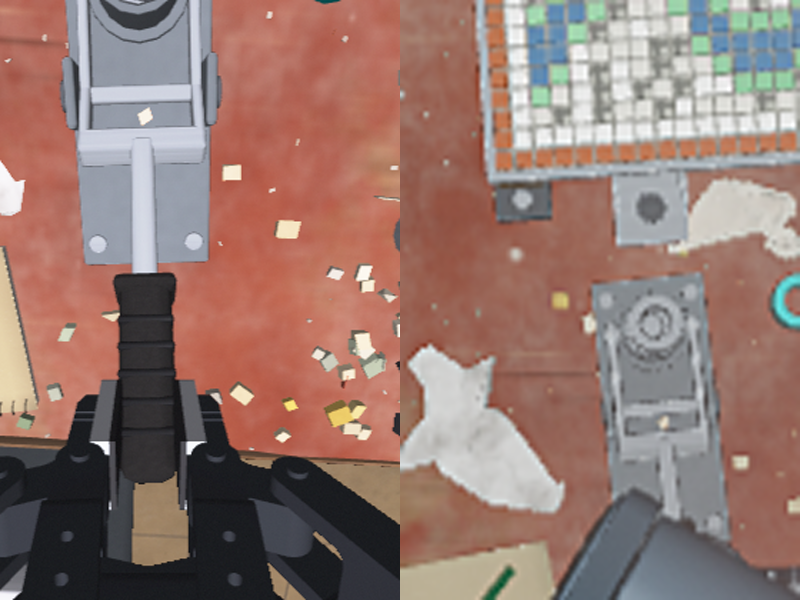

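The jack now stands in front of the lug, with the sleeve rim at top-crop (654,323) and the bolt head at (652,207). I'll compute the remaining slide from the same camera, so calibration error cancels.

```bash
python3 - <<'E'
from h import *
g=lambda x,y,z:ray("top",(x-400+.5)/4-.5+230,(y+.5)/4-.5+150,z)
r=g(654,323,.084); l=g(652,207,.104); lp=[g(x,y,.099) for x,y in((613,176),(686,171),(689,242),(617,247))]
print("sleeve",r,"bolt",l,"lugplate",np.mean(lp,0))
a,b,c=g(593,287,.006),g(703,274,.006),g(728,533,.006)
d=b-c;print("yaw",np.degrees(np.arctan2(d[1],d[0])),np.degrees(np.arctan2(*(a-b)[1::-1]))-90, "origin",(a+b)/2-.034*d/np.linalg.norm(d))
s=manip.sense();print("from tcp",r-s["tcp_pos"])
E
```

```text
sleeve [ 0.5563046  -0.10297671  0.084     ] bolt [ 0.62379205 -0.10256916  0.104     ] lugplate [ 0.6232294  -0.10214145  0.099     ]
yaw 4.595806560192865 6.008875633222075 origin [ 0.55443761 -0.1028868   0.006     ]
from tcp [ 0.15411925  0.01315814 -0.02139346]
```

```bash
python3 -m crank '[[[1,0.05,0],0],[[2,0.1,0],0],[[3,0.15,0],0],[[4,0.2,0],0],[[5,0.3,0],0],[[5.8,0.35,0],0],[[6.4,0.37,0],0],[[6.7,0.37,0],0],[[6.7,0.37,0],0],[[6.7,0.37,0],0]]'
python3 - <<'E'
from h import *
import cv2
s=manip.sense();T=manip.snapshot("top");p=manip.camera_params("wrist");I=manip.snapshot("wrist");S=manip.snapshot("scene")
print(s["t"],s["tcp_pos"],yaw(s),s["force"])
t=cv2.resize(T[150:300,230:330],(400,600),interpolation=cv2.INTER_CUBIC)
w=cv2.resize(S[150:270,220:420],(400,240),interpolation=cv2.INTER_CUBIC)
w2=cv2.resize(I[:252,140:420],(400,360),interpolation=cv2.INTER_CUBIC)
cv2.imwrite("pics/w6.png",np.hstack([np.vstack([w,w2]),t])[:,:,::-1])
E
```

```text
t: 12.05
tcp_pos: [0.4643, -0.1132, 0.1051]
tool_rot: [0.999, 0.032, -0.005, -0.002]
force: [-9.1, 0.1, 11.9]
finger_gap: 0.202
12.05 [ 0.46429433 -0.11315694  0.10507404] -86.33836617530605 [-9.09450237  0.09607218 11.89615977]
```

View pics/w6.png

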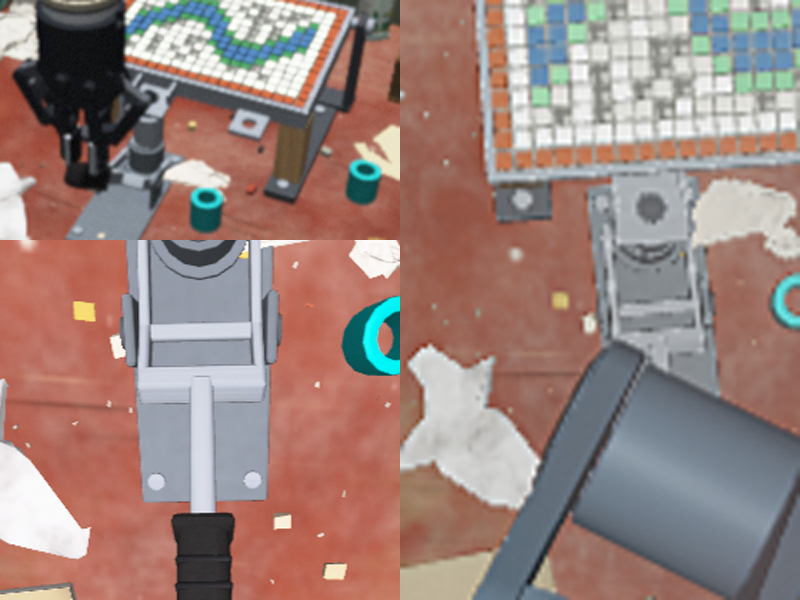

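```bash
python3 -m crank '[[[0.2,0,-0.1],0],[[0.4,0,-0.2],0],[[0.6,0,-0.2],0],[[0.6,0,-0.2],0],[[0.6,0,-0.2],0]]'
python3 - <<'E'
from h import *
s=manip.sense();print(s["t"],s["tcp_pos"],yaw(s),s["force"],"want .4692,-.1125ish")
E
```

```text
t: 12.7
tcp_pos: [0.4737, -0.1142, 0.1065]
tool_rot: [1.0, 0.031, -0.001, -0.001]
force: [-3.4, 2.0, 0.5]
finger_gap: 0.201
12.7 [ 0.47372972 -0.11416656  0.10651782] -86.43187887254473 [-3.42385218  1.97113118  0.5288121 ] want .4692,-.1125ish
```

```bash
python3 -m crank '[[[-0.25,0,0],0],[[-0.5,0,0],0],[[-0.7,0,0],0],[[-0.7,0,0],0],[[-0.7,0,0],0]]'
python3 - <<'E'
from h import *
s=manip.sense();print(s["t"],s["tcp_pos"],yaw(s),s["force"])
E
```

```text
t: 13.2
tcp_pos: [0.4687, -0.116, 0.1072]
tool_rot: [1.0, 0.031, 0.001, 0.0]
force: [1.8, 1.0, -5.7]
finger_gap: 0.199
13.2 [ 0.46874131 -0.11601356  0.10724114] -86.50150003438664 [ 1.80847369  1.03738356 -5.71701055]
```

```bash
python3 -m crank '[[[0,0,0.1],0],[[0,0,0.2],0],[[0,0,0.2],0]]'
python3 - <<'E'
from h import *
import cv2
s=manip.sense();T=manip.snapshot("top");p=manip.camera_params("wrist");I=manip.snapshot("wrist")
import pickle;pickle.dump((s,p),open("W7.p","wb"))
print(s["t"],s["tcp_pos"],yaw(s),s["force"])
t=cv2.resize(T[185:260,270:320],(400,600),interpolation=cv2.INTER_CUBIC)
w2=cv2.resize(I[:300,190:390],(400,600),interpolation=cv2.INTER_CUBIC)
cv2.imwrite("pics/w7.png",np.hstack([w2,t])[:,:,::-1])
E
```

```text
t: 13.5
tcp_pos: [0.4675, -0.1159, 0.1056]
tool_rot: [1.0, 0.031, -0.0, 0.0]
force: [-1.6, -0.6, 4.9]
finger_gap: 0.199
13.5 [ 0.46754194 -0.11588881  0.1056278 ] -86.44364913116584 [-1.57910299 -0.61134496  4.94635731]
```

View pics/w7.png

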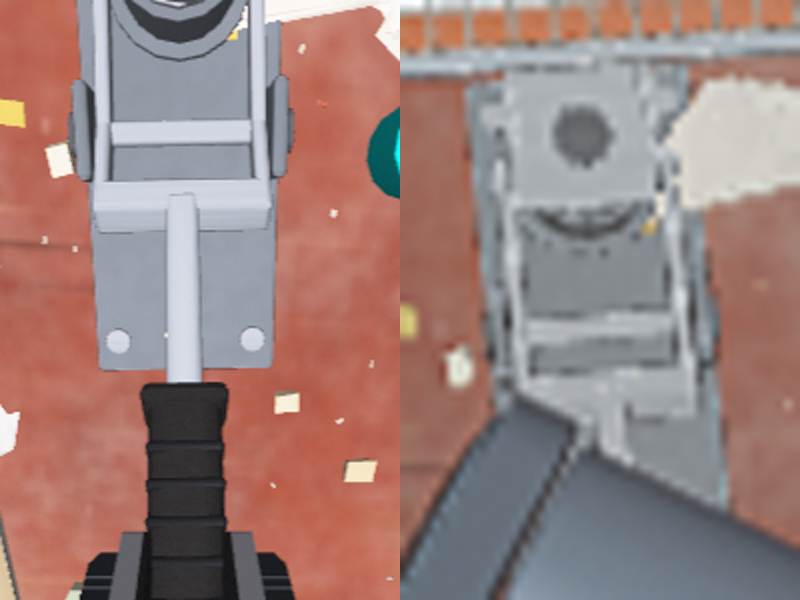

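```bash
python3 - <<'E'
from h import *
import pickle
g5=lambda x,y,z:ray("top",(x-400+.5)/4-.5+230,(y+.5)/4-.5+150,z)
g7=lambda x,y,z:ray("top",(x-400+.5)/8-.5+270,(y+.5)/8-.5+185,z)
print("yoke5-sleeve5", g5(663,440,.04)-g5(654,323,.084), "yoke7",g7(607,393,.04),"sleeve7 est",g7(607,393,.04)-(g5(663,440,.04)-g5(654,323,.084)))
print("bolt7",g7(581,135,.104), "housing bottom edge", g7(588,238,.042))
s,p=pickle.load(open("W7.p","rb"))
g=lambda x,y,z:ray("wrist",(x+.5)/2-.5+190,(y+.5)/2-.5,z,p)
a,b=g(100,370,.006),g(273,368,.006);c=g(279,22,.006);d=c-b;x=d/np.linalg.norm(d)
print(a,b,"yaw",np.degrees(np.arctan2(d[1],d[0])),np.degrees(np.arctan2(*(a-b)[1::-1]))-90,"origin",(a+b)/2+.138*x,"housing back",g(183,60,.042))
E
```

```text
yoke5-sleeve5 [-0.0697075  -0.00492962 -0.044     ] yoke7 [ 0.55071938 -0.10896235  0.04      ] sleeve7 est [ 0.62042688 -0.10403273  0.084     ]
bolt7 [ 0.62365775 -0.10153281  0.104     ] housing bottom edge [ 0.5988494 -0.1037199  0.042    ]
[ 0.48167293 -0.08017634  0.006     ] [ 0.48691153 -0.15137673  0.006     ] yaw 4.996319353464019 4.207980486050303 origin [ 0.62176787 -0.10375787  0.006     ] housing back [ 0.59126357 -0.10812539  0.042     ]
```

```bash
python3 -m crank '[[[0.1,-0.05,0],0],[[0.25,-0.1,-0.05],0],[[0.35,-0.15,-0.1],0],[[0.35,-0.15,-0.1],0]]'
python3 - <<'E'
from h import *
s=manip.sense();print(s["t"],s["tcp_pos"],yaw(s),s["force"])
E
```

```text
t: 14.0
tcp_pos: [0.4691, -0.1136, 0.1062]
tool_rot: [1.0, 0.031, -0.002, -0.0]
force: [-5.4, -1.9, 5.0]
finger_gap: 0.197
14.0 [ 0.46913583 -0.11364494  0.10619146] -86.45221902065407 [-5.40255837 -1.93552195  4.9639051 ]
```

```bash
python3 -m crank '[[[-0.4,0,0.5],0],[[-0.9,0,1.2],0],[[-1.3,0,1.8],0],[[-1.7,0,2.4],0],[[-1.7,0,2.4],0]]'
python3 -c "
from h import *
s=manip.sense();print(s['t'],s['tcp_pos'],yaw(s),s['force'],s['ft_torque'])"
```

```text
t: 14.5
tcp_pos: [0.4506, -0.1147, 0.0829]
tool_rot: [0.999, 0.031, -0.003, -0.0]
force: [-11.3, -3.7, 21.2]
finger_gap: 0.201
14.5 [ 0.45059146 -0.11473624  0.08294294] -86.39258404129083 [-11.32535481  -3.69960268  21.17121245] [-0.47946682  1.70335722  0.05814086]
```

```bash
python3 -m crank '[[[-0.3,0,0.6],0],[[-0.6,0,1.3],0],[[-0.6,0,1.3],0],[[-0.6,0,1.3],0]]'
python3 - <<'E'
from h import *
import cv2
s=manip.sense();print(s['t'],s['tcp_pos'],yaw(s),s['force'],s['ft_torque'])
S=manip.snapshot("scene");T=manip.snapshot("top");p=manip.camera_params("wrist");I=manip.snapshot("wrist")
import pickle;pickle.dump((s,p),open("W8.p","wb"))
t=cv2.resize(T[185:260,270:320],(400,600),interpolation=cv2.INTER_CUBIC)
w=cv2.resize(S[140:265,250:400],(400,333),interpolation=cv2.INTER_CUBIC)
w2=cv2.resize(I[:134,190:390],(400,267),interpolation=cv2.INTER_CUBIC)
cv2.imwrite("pics/w8.png",np.hstack([np.vstack([w,w2]),t])[:,:,::-1])
E
```

```text
t: 14.9
tcp_pos: [0.4459, -0.1152, 0.0704]
tool_rot: [1.0, 0.031, -0.002, -0.0]
force: [-9.4, -1.8, 20.1]
finger_gap: 0.204
14.9 [ 0.44590119 -0.11516028  0.07038919] -86.39108146296094 [-9.44567707 -1.84295783 20.05046818] [-0.44786734  1.31052009  0.10544043]
```

View pics/w8.png

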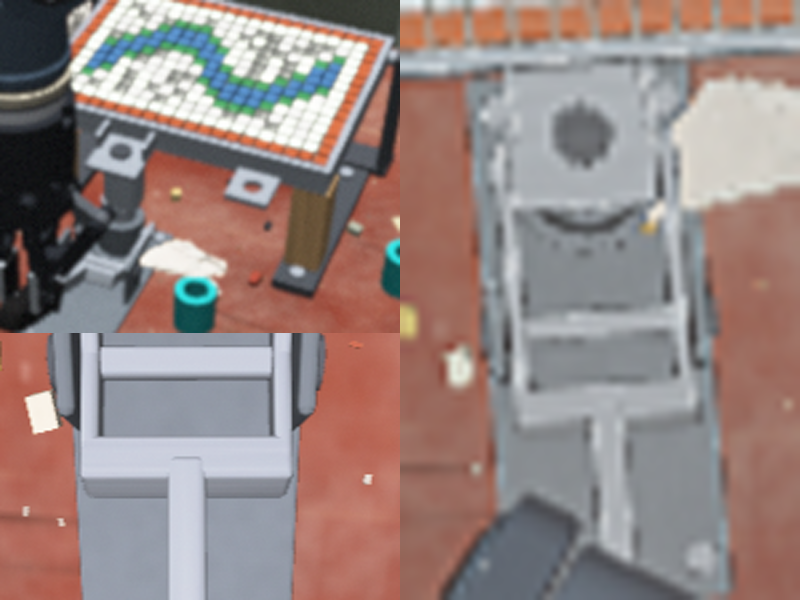

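```bash
python3 - <<'E'
from h import *
g5=lambda x,y,z:ray("top",(x-400+.5)/4-.5+230,(y+.5)/4-.5+150,z)
g8=lambda x,y,z:ray("top",(x-400+.5)/8-.5+270,(y+.5)/8-.5+185,z)
print("w5 rear corner",g5(728,533,.006),"front-left",g5(593,287,.006),"front right",g5(703,274,.006))
print("w8 rear corner",g8(729,592,.006),"front-left",g8(467,85,.006))
print("shift",g8(729,592,.006)-g5(728,533,.006),g8(467,85,.006)-g5(593,287,.006), "sleeve w5 .5563 -.1030; bolt .6237 -.102")
E
```

```text
w5 rear corner [ 0.42771316 -0.14850763  0.006     ] front-left [ 0.58462975 -0.06502566  0.006     ] front right [ 0.59202682 -0.13529937  0.006     ]
w8 rear corner [ 0.48897322 -0.14714854  0.006     ] front-left [ 0.65197065 -0.0659495   0.006     ]
shift [0.06126006 0.00135909 0.        ] [ 0.0673409  -0.00092384  0.        ] sleeve w5 .5563 -.1030; bolt .6237 -.102
```

The scene crop shows the sleeve at (125,190) upright under the lug at (120,150), and the panel just lifting. I continue to the stop.

```bash
python3 -m crank '[[[-0.25,0,0.6],0],[[-0.5,0,1.2],0],[[-0.7,0,1.8],0],[[-0.8,0,2.4],0],[[-0.9,0,3],0],[[-0.95,0,3.5],0],[[-0.95,0,3.5],0]]'
python3 - <<'E'
from h import *
s=manip.sense();print(s['t'],s['tcp_pos'],yaw(s),s['force'],s['ft_torque'])
E
```

```text
t: 15.75
tcp_pos: [0.4342, -0.1157, 0.0349]
tool_rot: [0.999, 0.032, -0.004, -0.001]
force: [-15.1, -8.4, 21.4]
finger_gap: 0.201
15.75 [ 0.43419296 -0.11569499  0.03489192] -86.37481776588798 [-15.06025028  -8.43311994  21.42055745] [-1.30982971  1.9522458  -0.05346833]
```

```bash
python3 -m crank '[[[-0.1,0,0.3],0],[[-0.2,0,0.6],0],[[-0.2,0,0.8],0],[[-0.2,0,0.8],0],[[-0.2,0,0.8],0]]'
python3 - <<'E'
from h import *
s=manip.sense();print(s['t'],s['tcp_pos'],yaw(s),s['force'],s['ft_torque'])
E
```

```text
t: 16.25
tcp_pos: [0.4323, -0.1158, 0.0276]
tool_rot: [0.999, 0.032, -0.004, -0.001]
force: [-15.3, -8.2, 24.2]
finger_gap: 0.204
16.25 [ 0.43232066 -0.11580654  0.02758254] -86.33294422781147 [-15.31793726  -8.16026747  24.22303743] [-1.42801953  1.96525838  0.08703657]
```

```bash
python3 - <<'E'
from h import *
import cv2,pickle
s=manip.sense();p=manip.camera_params("wrist");I=manip.snapshot("wrist");S=manip.snapshot("scene");T=manip.snapshot("top")
pickle.dump((s,p),open("W9.p","wb"));np.save("T9.npy",T)
w=cv2.resize(S[130:280,220:420],(400,300),interpolation=cv2.INTER_CUBIC)
t=cv2.resize(T[185:260,245:345],(400,300),interpolation=cv2.INTER_CUBIC)
w2=cv2.resize(I[:,140:420],(400,600),interpolation=cv2.INTER_CUBIC)
cv2.imwrite("pics/w9.png",np.hstack([w2,np.vstack([w,t])])[:,:,::-1])
E
```

```text
(no output)
```

View pics/w9.png

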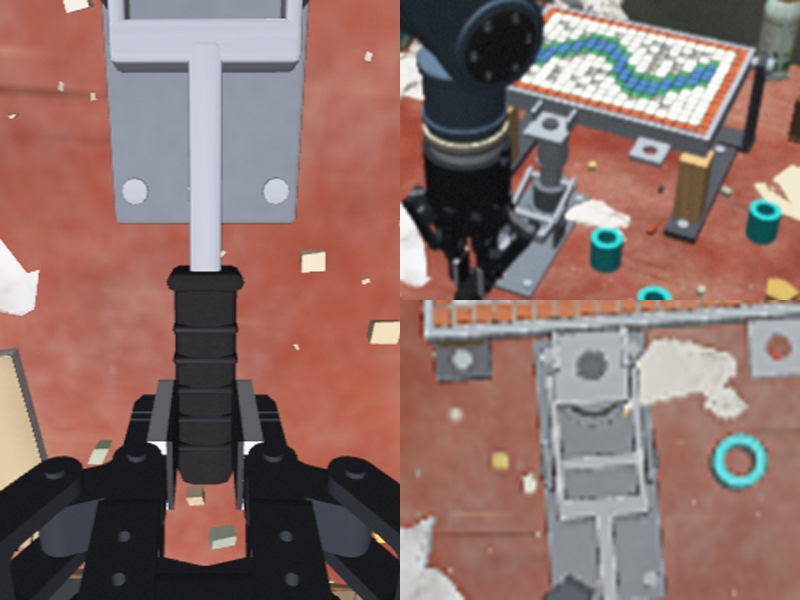

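```bash
python3 - <<'E'
from h import *
def rd(cam,u,v):
    P=ray(cam,u,v,0.);Q=ray(cam,u,v,.3);d=Q-P;return P,d/np.linalg.norm(d)
def tri(a,b):
    (p,d),(q,e)=rd("top",*a),rd("scene",*b)
    t=np.linalg.lstsq(np.c_[d,-e],q-p,rcond=None)[0];A,B=p+d*t[0],q+e*t[1];return ((A+B)/2).round(4),np.linalg.norm(A-B).round(4)
c=lambda x,y,ox,oy,k,a,b:((x-a+.5)/k-.5+ox,(y-b+.5)/k-.5+oy)
print("bolt now",tri(c(591,365,245,185,4,400,300),c(551,122,220,130,2,400,0)))
print("bolt start",tri((410/1.4,283/1.4),(414/1.4,279/1.4)))
print("right lug hole now",tri(c(776,346,245,185,4,400,300),c(651,150,220,130,2,400,0)))
print("right lug start",tri((475/1.4,275/1.4),(482/1.4,296/1.4)))
print("sleeve/housing arc",ray("top",*c(592,412,245,185,4,400,300),.042))
E
python3 -m crank '[[[0,0,0.3],0],[[0,0,0.6],0],[[0,0,0.6],0]]'
python3 -c "
from h import *
s=manip.sense();print(s['t'],s['tcp_pos'],s['force'],s['ft_torque'])"
```

```text
bolt now (array([ 0.6235, -0.103 ,  0.122 ]), np.float64(0.0027))
bolt start (array([ 0.6232, -0.1045,  0.0999]), np.float64(0.0031))
right lug hole now (array([ 0.6341, -0.2121,  0.1161]), np.float64(0.0041))
right lug start (array([ 0.6347, -0.2134,  0.0988]), np.float64(0.0))
sleeve/housing arc [ 0.60307292 -0.10269138  0.042     ]
t: 16.7
tcp_pos: [0.4343, -0.116, 0.0238]
tool_rot: [1.0, 0.031, -0.001, 0.0]
force: [-13.6, -3.2, 46.2]
finger_gap: 0.203
16.7 [ 0.43433462 -0.11598756  0.02378741] [-13.64864364  -3.17113075  46.20168246] [-0.96766659  1.81699226 -0.22443368]
```

The force now rises steeply, from 24 to 46 N, so the handle is on its stop. The triangulated lugs rose 17–22 mm against 19 expected, and the ram is at about x = 0.623 under the bolt at 0.6235. I ease the push a little and check that it holds.

```bash
python3 -m crank '[[[0,0,-0.1],0],[[0,0,-0.2],0],[[0,0,-0.2],0],[[0,0,-0.2],0],[[0,0,-0.2],0],[[0,0,-0.2],0],[[0,0,-0.2],0],[[0,0,-0.2],0],[[0,0,-0.2],0],[[0,0,-0.2],0]]'
python3 - <<'E'
from h import *
import cv2
s=manip.sense();print(s['t'],s['tcp_pos'],s['force'],s['ft_torque'])
S=manip.snapshot("scene");T=manip.snapshot("top")
w=cv2.resize(S[120:280,200:400],(800,640),interpolation=cv2.INTER_CUBIC)[:600]
cv2.imwrite("pics/w10.png",w[:,:,::-1])
A=np.load("T0.npy");B=np.load("T9.npy")
g=lambda I:cv2.cvtColor(I,cv2.COLOR_RGB2GRAY)[193:213,284:304]
for n,X in(("T0",A),("T9",B)):
    r=cv2.matchTemplate(cv2.resize(cv2.cvtColor(X,cv2.COLOR_RGB2GRAY)[183:223,274:314],None,fx=8,fy=8),cv2.resize(g(T),None,fx=8,fy=8),cv2.TM_CCOEFF_NORMED);print(n,(np.array(cv2.minMaxLoc(r)[3])/8-10),r.max())
E
```

```text
t: 17.7
tcp_pos: [0.4344, -0.1159, 0.0246]
tool_rot: [1.0, 0.031, -0.001, -0.0]
force: [-11.6, -3.3, 30.9]
finger_gap: 0.204
17.7 [ 0.43440085 -0.11592629  0.02456565] [-11.64411746  -3.34731295  30.85415061] [-1.05072633  1.48442127 -0.17520628]
T0 [-0.375  0.125] 0.67228156
T9 [0. 0.] 0.9897907
```

View pics/w10.png

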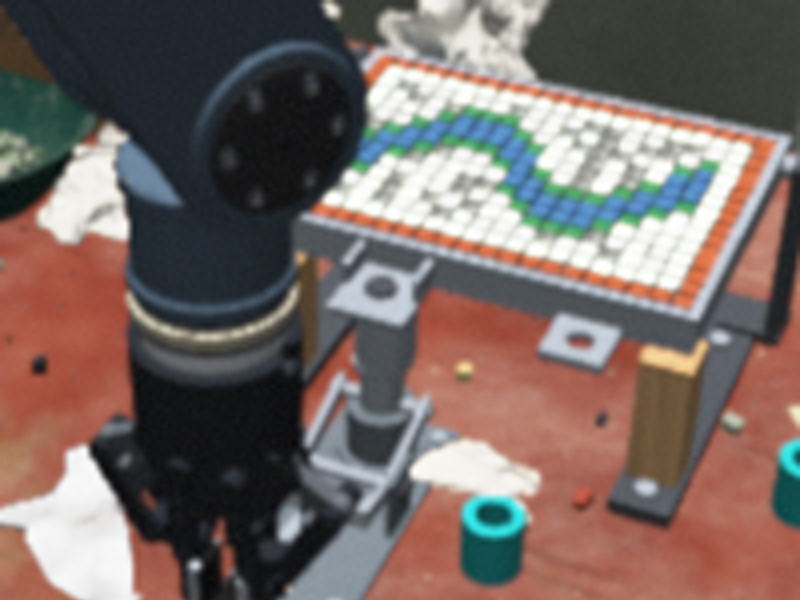

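The panel is off its rest blocks: there is a gap above the block at (675,350). The lug at (380,290) rests flush on the sleeve at (385,350). A steady 31 N holds the handle, against 20–24 N while it was moving. I hand in.

```bash
python3 -c "
from station import manip
manip.sign_off()
s=manip.sense();print(s['t'],s['tcp_pos'],s['force'])"
```

```text
the job is handed in; nothing more can be done
the job is handed in; nothing more can be done
```

The job is handed in at about 18 s of the 67 s allowed, with the gripper still holding the jack handle down on its stop. I put the grey 38 mm sleeve fully over the jack's spigot, slid the jack under the stud lug, and pressed the handle down. The other two sleeves were not touched.

**Last checks that agreed:**
- **Handle on its stop:** the force rose steeply at the end of travel, from 24 to 46 N. I then eased it to a steady 31 N, against 20–24 N while the handle was still moving.
- **Panel lifted:** it is visibly clear of the rest block in view, and the lug sits flush on the sleeve.
- **Sleeve centred:** the ram came out at about x = 0.623, y = -0.103, with the lug's bolt at about x = 0.6235, y = -0.103.

**Less certain or in disagreement:**
- **Level:** the two lugs measured a rise of 22 mm and 17 mm, against 19 mm expected. This method is only good to a few millimetres, and I measured just before the final press, so level rests mainly on the handle being at its stop.
- **Jack position:** the different estimates along x spread about 3 mm.
- **Slide-in:** the jack stuck and overshot by about 4 mm, and I moved it back.
- **Grip:** the fingers seem to have slid a little along the handle grip during the press.
- **Pictures:** I viewed 12, two over the budget.

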